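Pack the check weights into the transit rack and lock them with the rod between centres

ROBOT

A 6-joint arm with a two-finger parallel gripper is mounted at the origin on the work surface. World frame = base frame: x ahead of the robot, y to its left, z up, the work surface at z = 0. Lengths are in m, angles in rad, forces in N, time in s.
With the tool pointing down it reaches from about 0.275 to 0.725 m from the base axis. Payload 15.9 kg.
Tool frame: the origin (TCP) lies at the very end of the fingers, on their centre line; the grasp point (between the pads) lies 19 mm behind it (bot.grasp_offset is the distance from the TCP to the grasp point, in m); z points along the fingers, y is the line along which they close (so a half turn about z gives the same grasp; the last joint's range is limited). The gripper opens to 85 mm and grips with 20 to 120 N. Pads are 22 mm wide; open, the fingers measure 114 mm over their backs; the gripper's body (76 mm by 85 mm) begins 54 mm behind the grasp point. The pads swing forward as they close: fully open they stand 13 mm farther back than shut.
Start: joints at [1.333, 0.213, -0.034, 1.323, 0, 1.571], TCP at [0.118, 0.486, 0.231] pointing down, gripper open.
Joint ranges: [-2.98, 2.98], [-0.74, 1.72], [-1.14, 1.35], [-2.1, 2.04], [-1.57, 1.44], [-3.14, 3.14]. Speed limits (rad/s): [1.89, 1.89, 2.39, 2.57, 3.14, 3.14].

INTERFACE

Orientations are given as [roll, pitch, yaw] about the fixed x, y, z axes, in that order (R = Rz(yaw) Ry(pitch) Rx(roll)).
In Python, from rig import bot gives the robot as it stands.
- The arm moves only by the tool jog_arm, never from a script. Its argument "rows" is a list of rows, each an object with "delta_rot": the turn, a rotation vector about the tool's x, y, z in rad, a list of three; "offset": the shift along the tool's x, y, z in m, a list of three; "claw": the opening in per cent of the stroke, from 0 (shut) to 100 (fully open). In form: [{"delta_rot": [ax, ay, az], "offset": [x, y, z], "claw": claw}, ...]. A call has 1 to 12 rows; each row shifts and turns the commanded pose from where the row before left it, along the tool's axes as they then stand; what a row does not reach is not made up. A row lasts 1/8 s, in which the tool goes at most 62.5 mm and 10.7 degrees, less where a joint would pass 70% of its speed; a pose out of reach is approached as far as the arm can. A call with a gripper value outside its range is refused whole. The fingers move at their own pace and stop on an object; "newtons" is the grip in N (left out, the last holds). Time passes only in rows, so rows that do not move let the fingers close. It gives the time, the measured TCP pose, the force, the opening and the grip force at its end, in the units of the state.
- bot.sense(): the state, without advancing time (a new reading comes with each control period).
- bot.read_camera(name): name is "side" or "top" or "wrist"; returns a dict with "image" (420x560x3 uint8, red, green, blue), "depth" (420x560 float32, m along the optical axis (not along the pixel's ray), 0 where there is no reading), "camera_matrix" (3x3 intrinsics, pixels), "rvec" (rotation vector, rad) and "tvec" (3), from world to camera coordinates, as OpenCV has them. Camera axes: x right, y down, z forward; pixel columns grow to the right and rows downward; lengths in m; the calibration is good to about 2 mm. A picture is of the moment at which its call begins.
- bot.sign_off(): hands the job in; it is judged then, once.
The state is a dict: "time_s": time; "joint_positions": joint angles; "qvel": joint speeds; "joint_torque": joint torques, N m; "tool_pos": TCP position; "ee_rot": TCP orientation; "contact_force": force on the tool from outside, world axes, zero at the start; "torque": the same for the moment, N m; "gripper_width": finger opening in m; "grip_force": force on a finger pad.
Only numpy, scipy, OpenCV 4.12 (cv2) and the standard library are available. Lean on these libraries where they do the work, as an engineer would, in place of code of your own. Each camera call takes 0.05 s, during which the arm holds its last target. There are 200 camera calls.

TASK

Get the brass weights on the slab ready for transit: stand each one in the socket of the rack that fits its diameter and press it fully down until it is home. Only when all of them are home, lay the steel rod in the two V cradles over them, then slide the tailstock up so that the rod is held firmly between the two centres with both ends against the shoulders. Leave the other things on the slab alone.

Things in the scene. Friction and masses are not known exactly. Their poses are not given: they have to be found in the camera images.
- rack: Transit rack fixed on the slab: steel base 70 x 385 x 12 mm (y -160 to 225) with, in a row along its own y axis, headstock (-y), wooden block with four sockets, two brass V cradles, sliding tailstock (+y). Origin: on the slab under the socket row; z up. Block 60 mm wide (x), y -74 to 74, top 44 mm above the slab. Headstock block top 114 mm up.
- head_shoulder (a point): centre of the headstock's flat shoulder (16 mm wide collar), at rack y -110 mm, 100 mm above the slab. A fixed tapered centre, 7 mm thick at the root, sticks out from it 8 mm towards +y. A rod lowered into the cradles must clear it: its end at least 8 mm (18 is comfortable) short of the shoulder; the tailstock then pushes the rod onto this centre.
- cradle_head (a point): V cradle near the headstock, at rack y -81 mm, 6 mm thick, V mouth about 44 mm wide across the rack, top 110 mm up. The point is where the axis of a rod lying in it runs, 100 mm above the slab. Knobs of weights that are not pressed home stand in the rod's way.
- cradle_tail (a point): the other V cradle, the same, at rack y +81 mm; the point is on the rod's axis, 100 mm above the slab.
- rod_seat (a point): point on the rack's centre line, 100 mm above the slab, above the rack's origin: where the middle of the rod is when held between the centres with both ends on the shoulders. Axes as the rack's.
- tailstock (a joint): slide of the tailstock, m: 0 = fully back (+y), grows towards the headstock, stop at 0.056; starts at 0 to 0.014, stays where left, about 3 N to move. Shoulder and 8 mm tapered centre like the headstock's, facing it; shoulder at rack y = 160 mm minus this value. Reads 0.050 with the rod held between both shoulders.
- tail_grip (a point): grip point on the tailstock's upright brass fin (14 mm thick in rack x, 30 mm long in rack y, 112 to 158 mm above the slab), 138 mm up; moves with the tailstock. Pinch the fin from above and slide it.
- rod: steel retaining rod, 220 mm long along its own y axis, 18 mm diameter, its middle 60 mm squared to 18 x 18 mm for gripping; a centre hole 10.4 mm wide, 14 mm deep in each end. 0.3 to 0.46 kg. Origin at its middle on the axis; starts lying on the slab with a flat downwards (origin 9 mm up). Both ends are alike.
- weight_a: brass cylinder weight, 38 mm diameter, body 60 mm tall, with a knob of 14 mm diameter on top (74 mm tall in all), about 0.58 kg. Origin: centre of its underside, z up. Starts upright on the slab; may be absent. Belongs in socket_a.
- socket_a (a point): socket for the 38 mm weight: hole 40.5 mm wide at rack y = -51 mm. The point: centre of its bottom, 12 mm above the slab, 32 mm below the block top, where the underside is when fully home. A stiff plug lies in it: a weight let go stops 12 mm high (underside 24 mm above the slab); 6 to 9 N of push on the knob drives it down the 12 mm, where it stays.
- weight_b: brass cylinder weight, 32 mm diameter, body 60 mm tall, with a knob of 14 mm diameter on top (74 mm tall in all), about 0.41 kg. Origin: centre of its underside, z up. Starts upright on the slab; may be absent. Belongs in socket_b.
- socket_b (a point): socket for the 32 mm weight: hole 34.5 mm wide at rack y = -8 mm. The point: centre of its bottom, 12 mm above the slab, 32 mm below the block top, where the underside is when fully home. A stiff plug lies in it: a weight let go stops 12 mm high (underside 24 mm above the slab); 6 to 9 N of push on the knob drives it down the 12 mm, where it stays.
- weight_c: brass cylinder weight, 26 mm diameter, body 60 mm tall, with a knob of 14 mm diameter on top (74 mm tall in all), about 0.28 kg. Origin: centre of its underside, z up. Starts upright on the slab; may be absent. Belongs in socket_c.
- socket_c (a point): socket for the 26 mm weight: hole 28.5 mm wide at rack y = 29 mm. The point: centre of its bottom, 12 mm above the slab, 32 mm below the block top, where the underside is when fully home. A stiff plug lies in it: a weight let go stops 12 mm high (underside 24 mm above the slab); 6 to 9 N of push on the knob drives it down the 12 mm, where it stays.
- weight_d: brass cylinder weight, 20 mm diameter, body 60 mm tall, with a knob of 14 mm diameter on top (74 mm tall in all), about 0.17 kg. Origin: centre of its underside, z up. Starts upright on the slab; may be absent. Belongs in socket_d.
- socket_d (a point): socket for the 20 mm weight: hole 22.5 mm wide at rack y = 60 mm. The point: centre of its bottom, 12 mm above the slab, 32 mm below the block top, where the underside is when fully home. A stiff plug lies in it: a weight let go stops 12 mm high (underside 24 mm above the slab); 6 to 9 N of push on the knob drives it down the 12 mm, where it stays.
- weighing_bottle: glass weighing bottle with stopper, 42 mm diameter, 78 mm tall; leave alone. Origin under its centre.
- weighing_boat: small aluminium weighing boat 75 x 55 x 16 mm; leave alone. Origin under its centre.
- forceps: bone-tipped brass forceps, 170 mm long, lying; leave alone. Origin under its middle.
- reagent_jar: amber jar, 56 mm diameter, 75 mm tall; leave alone. Origin under its centre.
- dust_brush: brush 150 mm long, lying; leave alone.
- crucible: white porcelain cup, 52 mm diameter, 50 mm tall; leave alone. Origin under its centre.

How it is judged:
On the way, in this order (a step that is already met when the one before it is completed fails the run):
1. every weight present stands in its own socket, pressed fully home (horizontal distance between weight_a and socket_a below 0.005 m and z of weight_a in the frame of rack between 0.008 and 0.0145 m and angle between each of weight_a, weight_b, weight_c, weight_d's own z axis and vertical below 0.12 rad and horizontal distance between weight_b and socket_b below 0.005 m and z of weight_b in the frame of rack between 0.008 and 0.0145 m and horizontal distance between weight_c and socket_c below 0.005 m and z of weight_c in the frame of rack between 0.008 and 0.0145 m and horizontal distance between weight_d and socket_d below 0.005 m and z of weight_d in the frame of rack between 0.008 and 0.0145 m), for 0.2 s.
2. the rod lies in both V cradles, between the centres, before the tailstock is closed (x of rod in the frame of rod_seat between -0.004 and 0.004 m and z of rod in the frame of rod_seat between -0.004 and 0.004 m and angle between the y axis of rod and the y axis of rack, either way round below 0.04 rad and y of rod in the frame of rod_seat between -0.02 and 0.045 m), for 0.2 s.
3. the tailstock is closed and the rod is held between both centres (x of rod in the frame of rod_seat between -0.004 and 0.004 m and z of rod in the frame of rod_seat between -0.004 and 0.004 m and angle between the y axis of rod and the y axis of rack, either way round below 0.04 rad and y of rod in the frame of rod_seat between -0.0035 and 0.0035 m and value of joint tailstock between 0.0465 and 0.0535 m), for 0.2 s.
At the end, for the whole second after the job is handed in: Each weight present stands upright in the socket of its diameter (within 5 mm), underside within 2.5 mm of the socket bottom; the rod is at rest in the cradles (within 4 mm of the axis, 0.04 rad), its middle within 3.5 mm of rod_seat along the rack; tailstock at 0.0465 to 0.0535 (all of step 1 and all of step 3 and linear speed of rod below 0.02 m/s); the robot touches nothing.
It fails at once if a bystander (bottle, boat, forceps, jar, brush, cup) is pushed more than 50 mm from its place (distance of any of weighing_bottle, weighing_boat, forceps, reagent_jar, dust_brush, crucible from where it was at the start of the episode above 0.05 m).
Of weight_a, weight_b, weight_c, weight_d only 3 to 4 are there at a start; the rules pass over those that are not, and their reading is None.
At some moment in a run one of rod may be knocked a few centimetres aside while the robot is not near it.
It also fails if it takes over 210 s, if anything falls off the work surface, if the arm or the gripper's body presses on something with over 40 N, if the wrist force passes 120 N, or if a joint passes its speed limit or range.

## Working session

There is one attempt and no reset: what is moved stays moved. The work goes in short steps, Python scripts to look and compute and a tool call to move; the robot and the scene stay as the last step left them, time stands still between calls to the robot, and variables do not carry over. Pictures are saved under pics/ and viewed, at most 14 in all, crops included, and the job is handed in when it is done.

Besides the shell and the picture viewer there is one more tool, called after "Request:" as a command line: name --argument value ..., lists and objects as JSON in quotes. jog_arm: Moves the arm, as the interface text tells. Its arguments: {"type":"object","properties":{"rows":{"type":"array","items":{"type":"object","properties":{"delta_rot":{"type":"array","items":{"type":"number"}},"offset":{"type":"array","items":{"type":"number"}},"claw":{"type":"number"}}}},"newtons":{"type":"number"}},"required":["rows"]}

```bash
mkdir -p pics; cat > h.py <<'E'
import numpy as np, cv2
from rig import bot
def cam(n):
    d=bot.read_camera(n); R=cv2.Rodrigues(np.array(d["rvec"],float))[0]; return d,R,np.array(d["tvec"],float).ravel(),np.array(d["camera_matrix"],float)
def world(d,R,t,K):
    h,w=d["depth"].shape; v,u=np.mgrid[:h,:w]; z=d["depth"]
    p=np.stack([(u-K[0,2])/K[0,0]*z,(v-K[1,2])/K[1,1]*z,z],-1)
    return (p-t)@R
def save(n,f):
    c=cam(n); W=world(*c); cv2.imwrite(f"pics/{f}.png",c[0]["image"][:,:,::-1]); np.savez(f"/tmp/{f}.npz",W=W,z=c[0]["depth"],im=c[0]["image"],R=c[1],t=c[2],K=c[3]); return c,W
E
python3 - <<'E'
from h import *
print(bot.sense())
for n in("top","side"):
    c,W=save(n,n+"1"); print(n,-c[1].T@c[2],c[1],c[3])
E
```

```text
{'time_s': 0.0, 'joint_positions': array([ 1.33299348e+00,  2.13372918e-01, -3.50434997e-02,  1.32347763e+00,
        3.26388195e-05,  1.57076061e+00]), 'qvel': array([ 0.00040874,  0.00182059,  0.00018903, -0.00037772, -0.00038866,
       -0.00031672]), 'joint_torque': array([ 1.40081836e-03, -6.86163855e+01,  4.87116373e+01,  1.75740360e-02,
        7.44873500e-05,  1.96303210e-05]), 'tool_pos': array([0.11769762, 0.48561654, 0.23081397]), 'ee_rot': array([-3.14049493e+00, -3.26780059e-05,  2.90382549e+00]), 'contact_force': array([-0.15582909,  0.28911202,  0.19714997]), 'torque': array([0.0833346 , 0.08569906, 0.00584441]), 'grip_force': 0.0, 'gripper_width': 0.08524945507251197}
top [0.423928   0.00229479 1.22864637] [[ 3.18129221e-03 -9.99540353e-01 -3.01489833e-02]
 [-9.93602928e-01  2.43892585e-04 -1.12929902e-01]
 [ 1.12885347e-01  3.03153811e-02 -9.93145446e-01]] [[489.48174246   0.         275.96644373]
 [  0.         489.48174246 215.75722503]
 [  0.           0.           1.        ]]
side [-0.01974103 -0.59981021  0.85897991] [[ 7.31449371e-01 -6.81895369e-01  7.23269392e-04]
 [-4.53333207e-01 -4.87069161e-01 -7.46493561e-01]
 [ 5.09382784e-01  5.45694364e-01 -6.65392246e-01]] [[449.83053935   0.         285.40772203]
 [  0.         449.83053935 203.74395389]
 [  0.           0.           1.        ]]
```

View pics/top1.png

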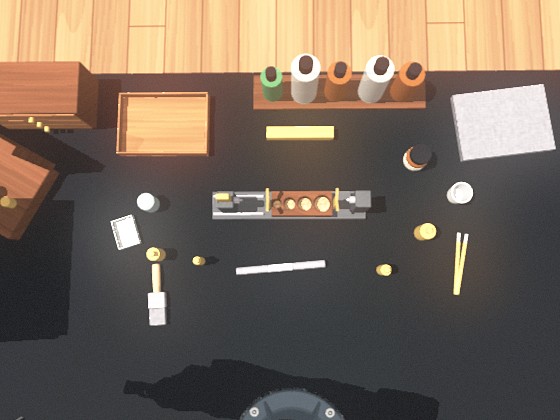

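View pics/side1.png

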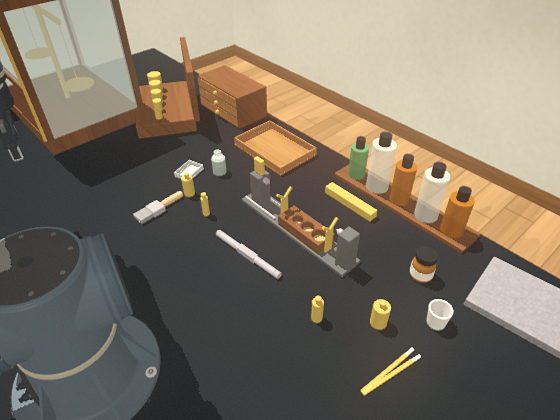

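The top view shows four weights at px (156,255), (199,261), (384,270), (425,232). The rod runs from (237,271) to (325,264). The rack runs from (213,200) to (370,200), with the tailstock on the left (+y) side.

```bash
python3 - <<'E'
from h import *
D=np.load("/tmp/top1.npz");W=D["W"];im=D["im"];z=D["z"]
for (u,v) in [(156,255),(199,261),(384,270),(425,232)]:
    r=17; P=W[v-r:v+r,u-r:u+r].reshape(-1,3); 
    B=P[(P[:,2]>.045)&(P[:,2]<.1)]
    T=B[B[:,2]>.066]; S=B[(B[:,2]>.052)&(B[:,2]<.066)]
    print((u,v),"knob",len(T),T.mean(0).round(4),"shoulder",len(S),S.min(0).round(4),S.max(0).round(4),(S.max(0)+S.min(0))[:2]/2)
# rod
P=W[255:280,230:332].reshape(-1,3);P=P[(P[:,2]>.010)&(P[:,2]<.03)]
m=P.mean(0);ev=np.linalg.svd(P-m,full_matrices=False)[2][0];s=(P-m)@ev
print("rod",len(P),m,ev,s.min(),s.max(),m+ev*(s.min()+s.max())/2)
# rack: base strip z~.012, block z~.044, headstock z~.114, fin
P=W[180:230,200:385].reshape(-1,3)
for a,b in((.008,.016),(.040,.048),(.106,.112),(.112,.12),(.13,.2)):
    Q=P[(P[:,2]>a)&(P[:,2]<b)]
    if len(Q)>4:
        r=cv2.minAreaRect((Q[:,:2]*1000).astype(np.float32)); print(a,b,len(Q),r,Q[:,2].max(),Q.min(0).round(4),Q.max(0).round(4))
for n,(x,y,h) in dict(bottle=0 or (148,202,0)).items(): pass
for p in [(148,202),(125,232),(156,300),(417,158),(460,193),(460,265)]: print(p,W[p[1],p[0]].round(3))
a=im[170:290,120:450]; cv2.imwrite("pics/c1.png",cv2.resize(im[175:285,200:390][:,:,::-1],None,fx=4.2,fy=4.2,interpolation=cv2.INTER_CUBIC))
E
```

```text
(156, 255) knob 29 [0.4661 0.3352 0.0723] shoulder 113 [0.4524 0.32   0.0521] [0.4814 0.3515 0.0651] [0.46692473 0.33572649]
(199, 261) knob 28 [0.4508 0.2283 0.0719] shoulder 25 [0.4432 0.2193 0.0524] [0.4601 0.2357 0.0623] [0.45162172 0.22750591]
(384, 270) knob 30 [ 0.4297 -0.2201  0.0721] shoulder 67 [ 0.4186 -0.233   0.0528] [ 0.4421 -0.2079  0.0652] [ 0.43031909 -0.2204635 ]
(425, 232) knob 28 [ 0.522  -0.3208  0.0722] shoulder 177 [ 0.5035 -0.3409  0.0526] [ 0.5398 -0.3031  0.064 ] [ 0.52161312 -0.32199359]
rod 617 [0.43548586 0.02898943 0.01582903] [-0.09087417  0.99586104  0.00163394] -0.10863045894884713 0.10972370081736735 [0.43543619 0.02953378 0.01582992]
0.008 0.016 1558 ((591.270751953125, 2.2615966796875), (73.38872528076172, 398.3672180175781), 0.6459645628929138) 0.015986923761725433 [ 0.5563 -0.1965  0.008 ] [0.6302 0.2017 0.016 ]
0.04 0.048 842 ((590.4661865234375, 12.3988037109375), (317.3619689941406, 59.58738327026367), 89.89547729492188) 0.0478380905353953 [ 0.5607 -0.1462  0.04  ] [0.6203 0.1711 0.0478]
0.106 0.112 286 ((590.7417602539062, -1.7149658203125), (356.8554382324219, 49.27357482910156), 89.07353210449219) 0.11199108955903732 [ 0.5645 -0.1804  0.1061] [0.6161 0.1765 0.112 ]
0.112 0.12 212 ((591.8748168945312, -2.2217559814453125), (354.5699462890625, 41.6593132019043), 89.96805572509766) 0.11985960566458176 [ 0.571  -0.1795  0.112 ] [0.6126 0.1751 0.1199]
0.13 0.2 111 ((583.975830078125, 65.42814636230469), (212.04351806640625, 15.470595359802246), 86.00284576416016) 0.16307459311445166 [ 0.5689 -0.0398  0.131 ] [0.5977 0.1711 0.1631]
(148, 202) [0.59  0.348 0.063]
(125, 232) [0.522 0.422 0.004]
(156, 300) [0.353 0.334 0.017]
(417, 158) [ 0.693 -0.298  0.076]
(460, 193) [ 0.62  -0.421  0.004]
(460, 265) [ 0.441 -0.413  0.009]
```

View pics/c1.png

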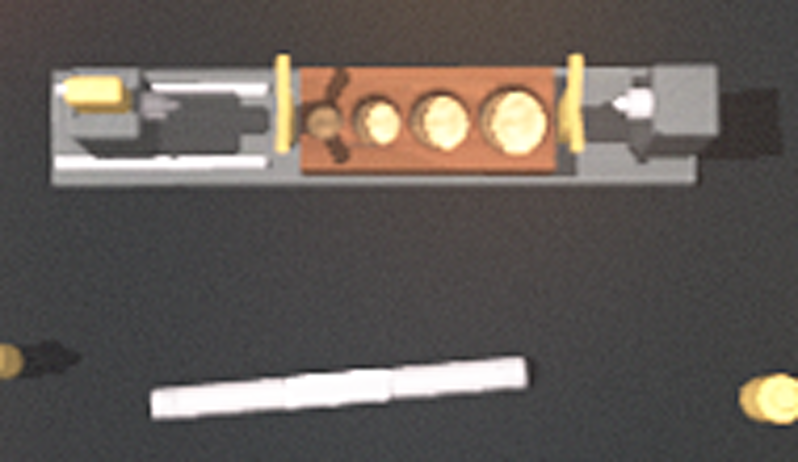

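The close crop shows sockets a, b and c as light discs at crop px (518,122), (440,122), (378,122), with d at (323,120). The tailstock fin is at (97,94) and the headstock centre at (635,102). I'll turn the tool to line up with the rack and look from above.

Request:
jog_arm --rows '[{"delta_rot": [0,0,0.166],"offset": [0,0,-0.015],"claw": 100},{"delta_rot": [0,0,0.166],"offset": [0,0,-0.015],"claw": 100},{"delta_rot": [0,0,0.166],"offset": [0,0,-0.015],"claw": 100},{"delta_rot": [0,0,0.166],"offset": [0,0,-0.015],"claw": 100},{"delta_rot": [0,0,0.166],"offset": [0,0,-0.015],"claw": 100},{"delta_rot": [0,0,0.166],"offset": [0,0,-0.015],"claw": 100},{"delta_rot": [0,0,0.166],"offset": [0,0,-0.01],"claw": 100},{"delta_rot": [0,0,0.161],"offset": [0,0,0],"claw": 100},{"claw": 100}]'

```text
validation failed for argument at $.ro...
```

Request:
jog_arm --rows '[{"offset": [-0.045,0.038,0]},{"offset": [-0.045,0.038,0]},{"offset": [-0.045,0.038,0]},{"offset": [-0.045,0.038,0]},{"offset": [-0.045,0.038,0]},{"offset": [-0.045,0.038,0]},{"offset": [-0.045,0.038,0]},{"offset": [-0.045,0.038,0]},{"offset": [-0.045,0.038,0]},{"offset": [-0.045,0.038,0]},{"offset": [0,0,0]},{"offset": [0,0,0]}]'

```text
validation failed for argument at $.ro...
```

```bash
python3 - <<'E'
from h import *
s=bot.sense();print(s["tool_pos"],s["ee_rot"],s["joint_positions"])
c,W=save("wrist","w1");print(-c[1].T@c[2],c[1])
E
```

```text
[0.1176993  0.48565934 0.23088551] [-3.14063427e+00 -5.64160809e-05  2.90375930e+00] [ 1.33299535e+00  2.13316469e-01 -3.49343157e-02  1.32350392e+00
  5.64470878e-05  1.57082865e+00]
[0.04152232 0.5036823  0.37428865] [[ 0.23589219  0.9717778  -0.00166956]
 [ 0.9265052  -0.22438364  0.30205975]
 [ 0.29316034 -0.0728004  -0.95328753]]
```

View pics/w1.png

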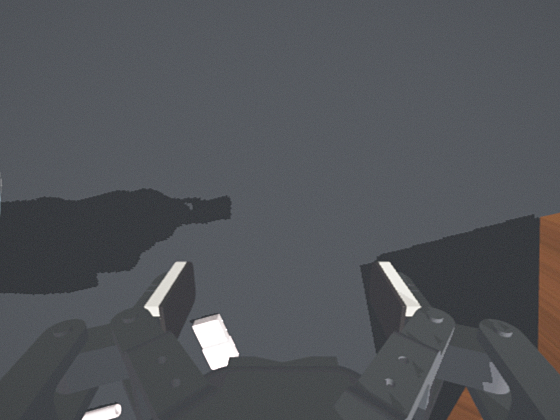

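The wrist view shows only bare slab, since all three keys are required in each row and the arm has not moved. I'll resend the rows in full.

Request:
jog_arm --rows '[{"delta_rot": [0,0,0.166],"offset": [0,0,-0.015],"claw": 100},{"delta_rot": [0,0,0.166],"offset": [0,0,-0.015],"claw": 100},{"delta_rot": [0,0,0.166],"offset": [0,0,-0.015],"claw": 100},{"delta_rot": [0,0,0.166],"offset": [0,0,-0.015],"claw": 100},{"delta_rot": [0,0,0.166],"offset": [0,0,-0.015],"claw": 100},{"delta_rot": [0,0,0.166],"offset": [0,0,-0.015],"claw": 100},{"delta_rot": [0,0,0.166],"offset": [0,0,-0.01],"claw": 100},{"delta_rot": [0,0,0.161],"offset": [0,0,0],"claw": 100},{"delta_rot": [0,0,0],"offset": [0,0,0],"claw": 100}]'

```text
time_s: 1.27
tool_pos: [0.1178, 0.4859, 0.3311]
ee_rot: [-3.141, 0.0, 1.582]
contact_force: [-0.1, 0.6, 0.1]
gripper_width: 0.0854
grip_force: 0.0
```

Request:
jog_arm --rows '[{"delta_rot": [0,0,0],"offset": [-0.045,0.045,0],"claw": 100},{"delta_rot": [0,0,0],"offset": [-0.045,0.045,0],"claw": 100},{"delta_rot": [0,0,0],"offset": [-0.045,0.045,0],"claw": 100},{"delta_rot": [0,0,0],"offset": [-0.045,0.045,0],"claw": 100},{"delta_rot": [0,0,0],"offset": [-0.045,0.045,0],"claw": 100},{"delta_rot": [0,0,0],"offset": [-0.045,0.045,0],"claw": 100},{"delta_rot": [0,0,0],"offset": [-0.045,0.045,0],"claw": 100},{"delta_rot": [0,0,0],"offset": [-0.045,0.045,0],"claw": 100},{"delta_rot": [0,0,0],"offset": [-0.045,0.045,0],"claw": 100},{"delta_rot": [0,0,0],"offset": [-0.045,0.045,0],"claw": 100},{"delta_rot": [0,0,0],"offset": [0,0,0],"claw": 100},{"delta_rot": [0,0,0],"offset": [0,0,0],"claw": 100}]'

```text
time_s: 2.78
tool_pos: [0.5639, 0.0485, 0.3309]
ee_rot: [-3.141, -0.0, 1.583]
contact_force: [0.4, 0.1, 1.4]
gripper_width: 0.0854
grip_force: 0.0
```

```bash
python3 - <<'E'
from h import *
s=bot.sense();print(s["tool_pos"],s["ee_rot"],s["joint_positions"])
c,W=save("wrist","w2");print(-c[1].T@c[2])
E
```

```text
[0.56388471 0.04849745 0.33094314] [-3.14077466e+00 -1.40589236e-04  1.58297383e+00] [8.56831488e-02 3.75468845e-01 4.37667180e-01 1.63380012e+00
 2.00282564e-04 1.64430184e+00]
[0.56193669 0.12544347 0.4743595 ]
```

View pics/w2.png

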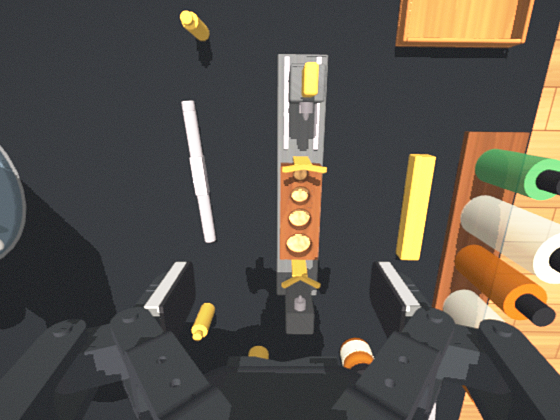

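The wrist view shows the rack along image columns 278–328. Sockets d, c, b, a are at px (300,174), (300,195), (299,218), (298,243), and the tailstock fin is at (311,78). I'll fit the rack from this.

```bash
python3 - <<'E'
from h import *
for f,roi in(("w2",(265,335,150,275)),("top1",(262,345,185,225))):
    D=np.load(f"/tmp/{f}.npz");W=D["W"];u0,u1,v0,v1=roi
    K,R,t=D["K"],D["R"],D["t"];C=-R.T@t
    v,u=np.mgrid[v0:v1,u0:u1]; d=np.stack([(u-K[0,2])/K[0,0],(v-K[1,2])/K[1,1],np.ones_like(u)],-1)@R
    P=C+d*((.044-C[2])/d[...,2])[...,None]
    Z=W[v0:v1,u0:u1,2]
    top=(abs(Z-.044)<.005); T=P[top]
    T=T[(abs(T[:,0]-.59)<.04)&(abs(T[:,1]+.03)<.085)]
    print(f,"block",cv2.minAreaRect((T[:,:2]*1000).astype(np.float32)),np.percentile(T,[1,99],axis=0).round(4))
    hole=((Z<.038)&(Z>0)).astype(np.uint8)
    n,L,st,ce=cv2.connectedComponentsWithStats(hole,connectivity=4)
    for i in range(1,n):
        q=P[L==i]
        if 15<st[i,4]<900 and abs(q[:,0].mean()-.59)<.02: print(st[i,4],q.mean(0).round(4),np.ptp(q,0).round(4))
    # base edges
    B=W.reshape(-1,3); B=B[(abs(B[:,2]-.012)<.004)&(abs(B[:,0]-.59)<.06)&(B[:,1]>-.25)&(B[:,1]<.25)]
    print("base",cv2.minAreaRect((B[:,:2]*1000).astype(np.float32)))
    F=W.reshape(-1,3);F=F[(F[:,2]>.152)&(F[:,2]<.164)&(abs(F[:,0]-.59)<.04)&(abs(F[:,1]-.1)<.15)];print("fin",len(F),F.mean(0),np.ptp(F,0))
    H=W.reshape(-1,3);H=H[(abs(H[:,2]-.114)<.005)&(abs(H[:,0]-.59)<.04)&(H[:,1]<-.135)&(H[:,1]>-.25)];print("head",len(H),H.min(0),H.max(0))
D=np.load("/tmp/w2.npz");im=D["im"];cv2.imwrite("pics/c2.png",cv2.resize(im[50:340,250:350][:,:,::-1],None,fx=2,fy=2)) 
E
```

```text
w2 block ((590.2191162109375, -26.536575317382812), (60.076942443847656, 156.22422790527344), 0.1390240341424942) [[ 0.5606 -0.101   0.044 ]
 [ 0.6199  0.0433  0.044 ]]
160 [0.59   0.0371 0.044 ] [0.0204 0.0177 0.    ]
257 [0.5898 0.0068 0.044 ] [0.0267 0.0261 0.    ]
349 [ 0.5899 -0.0296  0.044 ] [0.032  0.0306 0.    ]
434 [ 0.59   -0.0724  0.044 ] [0.0376 0.0358 0.    ]
base ((590.2103881835938, 8.78338623046875), (70.05941009521484, 384.7681579589844), 0.1075078547000885)
fin 477 [0.589218   0.15561851 0.15807203] [0.0140872  0.02963747 0.00826008]
head 647 [ 0.57043114 -0.18075062  0.10907663] [ 0.61035574 -0.13577041  0.11708789]
top1 block ((589.9324951171875, -25.937469482421875), (153.64578247070312, 59.205570220947266), 89.89738464355469) [[ 0.5628 -0.0957  0.044 ]
 [ 0.6196  0.0507  0.044 ]]
148 [ 0.5904 -0.0296  0.044 ] [0.032  0.0341 0.    ]
106 [0.5902 0.0071 0.044 ] [0.0296 0.0269 0.    ]
66 [0.59   0.0381 0.044 ] [0.0197 0.022  0.    ]
base ((591.270751953125, 2.2615966796875), (73.38872528076172, 398.3672180175781), 0.6459645628929138)
fin 87 [0.59004681 0.15400515 0.15622394] [0.02855548 0.21085321 0.01083512]
head 263 [ 0.5709505  -0.17972455  0.10905668] [ 0.61085989 -0.14450986  0.11757149]
```

Request:
jog_arm --rows '[{"delta_rot": [0,0,0.01],"offset": [-0.036,0.013,0.05],"claw": 100},{"delta_rot": [0,0,0],"offset": [-0.036,0.013,0.05],"claw": 100},{"delta_rot": [0,0,0],"offset": [0,0,0],"claw": 100},{"delta_rot": [0,0,0],"offset": [0,0,0],"claw": 100}]'

```text
time_s: 3.32
tool_pos: [0.5901, -0.0217, 0.2334]
ee_rot: [3.14, -0.0, 1.573]
contact_force: [0.2, 0.4, 0.7]
gripper_width: 0.0853
grip_force: 0.0
```

```bash
cat >> h.py <<'E'
def planeP(c,h,zp):
    d,R,t,K=c; C=-R.T@t; hh,w=d["depth"].shape; v,u=np.mgrid[:hh,:w]
    r=np.stack([(u-K[0,2])/K[0,0],(v-K[1,2])/K[1,1],np.ones((hh,w))],-1)@R
    return C+r*((zp-C[2])/r[...,2])[...,None]
def weight(f,x,y,zb=0.):
    """knob-top circle centre and shoulder circle near x,y"""
    c,W=save("wrist",f); out=[]
    for zt,lo,hi in((.074,.069,.08),(.06,.056,.064)):
        P=planeP(c,0,zt+zb); m=(W[...,2]>lo+zb)&(W[...,2]<hi+zb)&(np.hypot(W[...,0]-x,W[...,1]-y)<.03)
        q=P[m][:,:2].astype(np.float32)
        if len(q)>5: cc,r=cv2.minEnclosingCircle(q*1000); out.append((len(q),np.round(cc,1),round(r,1)))
    return out,c,W
E
python3 - <<'E'
from h import *
s=bot.sense();print(s["tool_pos"],s["ee_rot"])
c,W=save("wrist","w3");P=planeP(c,0,.044);Z=W[...,2]
for y,r in((-.051,20.25),(-.008,17.25),(.029,14.25),(.06,11.25)):
    near=np.hypot(P[...,0]-.59,P[...,1]-y+.023)<r/1000+.004
    for th in(.042,.039):
        q=P[near&(Z<th)&(Z>0)][:,:2].astype(np.float32)
        cc,rr=cv2.minEnclosingCircle(q*1000);print(y,th,len(q),cc,rr,q.mean(0)*1000,np.sqrt(len(q)))
B=W[(abs(Z-.012)<.004)&(abs(W[...,0]-.59)<.06)];print(cv2.minAreaRect((B[:,:2]*1000).astype(np.float32)))
E
```

```text
[ 0.590068   -0.02173808  0.23341391] [ 3.14027744e+00 -2.58810468e-04  1.57259045e+00]
-0.051 0.042 837 (590.1303100585938, -73.9216537475586) 20.219440460205078 [590.08563 -73.34596] 28.930952282978865
-0.051 0.039 798 (590.119873046875, -73.09281921386719) 19.61871337890625 [590.1111   -72.745895] 28.24889378365107
-0.008 0.042 687 (590.2166748046875, -31.07009506225586) 17.30906867980957 [590.11163  -30.668304] 26.210684844162312
-0.008 0.039 655 (590.0169677734375, -30.38997459411621) 16.855615615844727 [590.11316  -30.119905] 25.592967784139454
0.029 0.042 515 (589.6881103515625, 5.79094123840332) 14.252068519592285 [589.9561     6.025062] 22.693611435820433
0.029 0.039 496 (589.9505615234375, 6.168733596801758) 13.903695106506348 [589.96875     6.4025183] 22.271057451320086
0.06 0.042 370 (589.749267578125, 39.0257682800293) 13.162337303161621 [589.8837   37.43707] 19.235384061671343
0.06 0.039 361 (590.0615844726562, 39.08340072631836) 13.065265655517578 [589.9184   37.59274] 19.0
((590.0469970703125, -9.223785400390625), (70.11708068847656, 349.0975646972656), 0.14651237428188324)
```

View pics/w3.png

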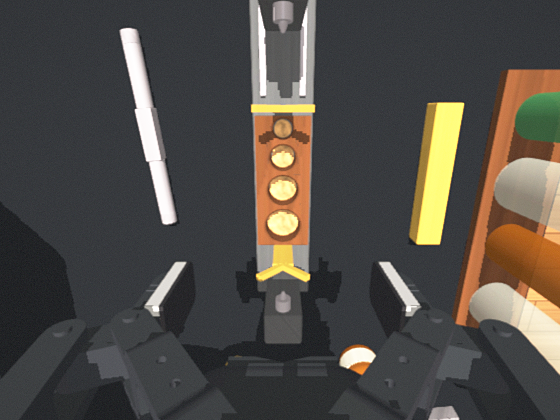

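Sockets a–d show clearly at px (283,223), (283,188), (283,157), (283,128), which puts the rack origin at about (0.590, -0.023) with yaw near 0.001. Next I go above weight d.

Request:
jog_arm --rows '[{"delta_rot": [0,0,0],"offset": [0.05,-0.028,0],"claw": 100},{"delta_rot": [0,0,0],"offset": [0.05,-0.028,0],"claw": 100},{"delta_rot": [0,0,0],"offset": [0.05,-0.028,0],"claw": 100},{"delta_rot": [0,0,0],"offset": [0.05,-0.028,0],"claw": 100},{"delta_rot": [0,0,0],"offset": [0.05,-0.028,0],"claw": 100},{"delta_rot": [0,0,0],"offset": [0,0,0],"claw": 100},{"delta_rot": [0,0,0],"offset": [0,0,0],"claw": 100}]'

```text
time_s: 4.25
tool_pos: [0.4503, 0.2279, 0.2333]
ee_rot: [3.14, -0.001, 1.573]
contact_force: [0.2, -0.9, -0.6]
gripper_width: 0.0853
grip_force: 0.0
```

```bash
python3 - <<'E'
from h import *
s=bot.sense();print(s["tool_pos"],s["ee_rot"])
print(weight("w4",.451,.228)[0])
E
```

```text
[0.45034051 0.22788674 0.23330549] [ 3.13953022e+00 -8.19859665e-04  1.57290555e+00]
[(148, array([449.4, 228.5]), 7.2), (121, array([449.2, 228.4]), 9.9)]
```

Request:
jog_arm --rows '[{"delta_rot": [0,0,0],"offset": [0.0006,-0.001,0.06],"claw": 100},{"delta_rot": [0,0,0],"offset": [0,0,0.06],"claw": 100},{"delta_rot": [0,0,0],"offset": [0,0,0.05],"claw": 100},{"delta_rot": [0,0,0],"offset": [0,0,0.027],"claw": 100},{"delta_rot": [0,0,0],"offset": [0,0,0],"claw": 100},{"delta_rot": [0,0,0],"offset": [0,0,0],"claw": 0},{"delta_rot": [0,0,0],"offset": [0,0,0],"claw": 0},{"delta_rot": [0,0,0],"offset": [0,0,0],"claw": 0},{"delta_rot": [0,0,0],"offset": [0,0,0],"claw": 0},{"delta_rot": [0,0,0],"offset": [0,0,0],"claw": 0}]' --newtons 60

```text
time_s: 5.55
tool_pos: [0.4497, 0.2279, 0.0358]
ee_rot: [3.14, -0.001, 1.571]
contact_force: [-1.3, -0.1, 8.1]
gripper_width: 0.0182
grip_force: 58.3
```

Request:
jog_arm --rows '[{"delta_rot": [0,0,0],"offset": [0,0,-0.03],"claw": 0},{"delta_rot": [0,0,0],"offset": [0,0,-0.06],"claw": 0},{"delta_rot": [0,0,0],"offset": [0,0,-0.06],"claw": 0},{"delta_rot": [0,0,0],"offset": [0,0,-0.05],"claw": 0},{"delta_rot": [0,0,0],"offset": [-0.048,0.035,0],"claw": 0},{"delta_rot": [0,0,0],"offset": [-0.048,0.035,0],"claw": 0},{"delta_rot": [0,0,0],"offset": [-0.048,0.035,0],"claw": 0},{"delta_rot": [0,0,0],"offset": [-0.048,0.035,0],"claw": 0},{"delta_rot": [0,0,0],"offset": [0,0,0],"claw": 0},{"delta_rot": [0,0,0],"offset": [0,0,0],"claw": 0},{"delta_rot": [0,0,0],"offset": [0,0,0],"claw": 0}]'

```text
time_s: 6.92
tool_pos: [0.5888, 0.0366, 0.2353]
ee_rot: [3.142, -0.0, 1.572]
contact_force: [0.4, -0.0, -2.1]
gripper_width: 0.018
grip_force: 59.2
```

```bash
python3 - <<'E'
from h import *
s=bot.sense();print(s["tool_pos"],s["ee_rot"],s["contact_force"])
save("wrist","w5")
E
```

```text
[0.58880099 0.03660912 0.23529205] [ 3.14153633e+00 -1.29864812e-04  1.57199973e+00] [ 0.357793   -0.03406206 -2.07024405]
```

View pics/w5.png

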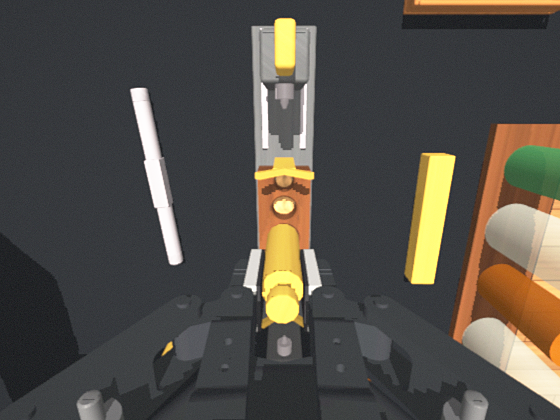

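Weight d is held upright between the pads, with its knob at px (282,302). I'll check how it sits in the grip.

```bash
cat >> h.py <<'E'
def held(f):
    s=bot.sense(); tx,ty,tz=s["tool_pos"]; c,W=save("wrist",f); zb=tz-.036
    near=np.hypot(W[...,0]-tx,W[...,1]-ty)<.012
    zk=np.percentile(W[near&(W[...,2]>zb+.066)&(W[...,2]<zb+.09)][:,2],60)
    P=planeP(c,0,zk); m=near&(abs(W[...,2]-zk)<.004); q=P[m][:,:2].astype(np.float32); cc,r=cv2.minEnclosingCircle(q*1000)
    print("tool",s["tool_pos"],"knob z rel tool",zk-tz,"n",len(q),"centre",np.array(cc)-1000*s["tool_pos"][:2],r)
E
python3 -c "
from h import *
held('w6')"
```

```text
tool [0.58886156 0.03666343 0.23532564] knob z rel tool 0.038817539853938404 n 1219 centre [ 0.09675105 -0.75485747] 13.020601272583008
```

Request:
jog_arm --rows '[{"delta_rot": [0,0,0],"offset": [0,0.0012,0.05],"claw": 0},{"delta_rot": [0,0,0],"offset": [0,0,0.05],"claw": 0},{"delta_rot": [0,0,0],"offset": [0,0,0.046],"claw": 0},{"delta_rot": [0,0,0],"offset": [0,0,0],"claw": 0},{"delta_rot": [0,0,0],"offset": [0,0,0.006],"claw": 0},{"delta_rot": [0,0,0],"offset": [0,0,0.006],"claw": 0},{"delta_rot": [0,0,0],"offset": [0,0,0],"claw": 0}]'

```text
time_s: 7.9
tool_pos: [0.5908, 0.0357, 0.0777]
ee_rot: [3.141, -0.0, 1.571]
contact_force: [0.5, 0.7, -1.3]
gripper_width: 0.018
grip_force: 59.7
```

Request:
jog_arm --rows '[{"delta_rot": [0,0,0],"offset": [0.0007,-0.0007,0],"claw": 0},{"delta_rot": [0,0,0],"offset": [0,0,0.005],"claw": 0},{"delta_rot": [0,0,0],"offset": [0,0,0.005],"claw": 0},{"delta_rot": [0,0,0],"offset": [0,0,0.004],"claw": 0},{"delta_rot": [0,0,0],"offset": [0,0,0],"claw": 0}]'

```text
time_s: 8.52
tool_pos: [0.5895, 0.0364, 0.0626]
ee_rot: [-3.141, 0.0, 1.571]
contact_force: [-0.5, -0.5, -2.4]
gripper_width: 0.0179
grip_force: 59.7
```

Request:
jog_arm --rows '[{"delta_rot": [0,0,0],"offset": [0,0,0.004],"claw": 0},{"delta_rot": [0,0,0],"offset": [0,0,0.004],"claw": 0},{"delta_rot": [0,0,0],"offset": [0,0,0.004],"claw": 0},{"delta_rot": [0,0,0],"offset": [0,0,0.0025],"claw": 0},{"delta_rot": [0,0,0],"offset": [0,0,0],"claw": 0}]'

```text
time_s: 9.15
tool_pos: [0.5901, 0.0364, 0.0486]
ee_rot: [3.141, -0.0, 1.571]
contact_force: [1.2, 0.4, -0.3]
gripper_width: 0.0182
grip_force: 59.6
```

Request:
jog_arm --rows '[{"delta_rot": [0,0,0],"offset": [0,0,0.001],"claw": 0},{"delta_rot": [0,0,0],"offset": [0,0,0.001],"claw": 0},{"delta_rot": [0,0,0],"offset": [0,0,0],"claw": 0}]'

```text
time_s: 9.52
tool_pos: [0.5903, 0.0364, 0.0477]
ee_rot: [3.14, -0.0, 1.571]
contact_force: [-4.2, -0.6, 18.1]
gripper_width: 0.0181
grip_force: 61.7
```

Request:
jog_arm --rows '[{"delta_rot": [0,0,0],"offset": [0,0,0],"claw": 100},{"delta_rot": [0,0,0],"offset": [0,0,0],"claw": 100},{"delta_rot": [0,0,0],"offset": [0,0,0],"claw": 100},{"delta_rot": [0,0,0],"offset": [0,0,-0.06],"claw": 100},{"delta_rot": [0,0,0],"offset": [0,0,-0.06],"claw": 100},{"delta_rot": [0,0,0],"offset": [0,0,-0.06],"claw": 100},{"delta_rot": [0,0,0],"offset": [0,0,0],"claw": 100},{"delta_rot": [0,0,0],"offset": [0,0,0],"claw": 100}]'

```text
time_s: 10.52
tool_pos: [0.5897, 0.0364, 0.226]
ee_rot: [-3.141, 0.0, 1.571]
contact_force: [-1.3, 0.8, -0.9]
gripper_width: 0.0854
grip_force: 0.0
```

```bash
python3 - <<'E'
from h import *
s=bot.sense();print(s["tool_pos"])
print(weight("w7",.590,.037,.012)[0])
E
```

```text
[0.58968562 0.03637111 0.22596105]
[(263, array([589.8,  47.4]), 17.3), (175, array([589.8,  46.3]), 18.2)]
```

Request:
jog_arm --rows '[{"delta_rot": [0,0,0],"offset": [0.05,-0.0205,0],"claw": 100},{"delta_rot": [0,0,0],"offset": [0.05,-0.0205,0],"claw": 100},{"delta_rot": [0,0,0],"offset": [0.05,-0.0205,0],"claw": 100},{"delta_rot": [0,0,0],"offset": [0.05,-0.0205,0],"claw": 100},{"delta_rot": [0,0,0],"offset": [0.05,-0.0205,0],"claw": 100},{"delta_rot": [0,0,0],"offset": [0.05,-0.0205,0],"claw": 100},{"delta_rot": [0,0,0],"offset": [0,0,0],"claw": 100},{"delta_rot": [0,0,0],"offset": [0,0,0],"claw": 100}]'

```text
time_s: 11.58
tool_pos: [0.4663, 0.3359, 0.2253]
ee_rot: [-3.14, 0.001, 1.571]
contact_force: [0.7, -0.4, 0.2]
gripper_width: 0.0853
grip_force: 0.0
```

```bash
python3 - <<'E'
from h import *
s=bot.sense();print(s["tool_pos"],s["ee_rot"])
print(weight("w8",.467,.335)[0])
E
```

```text
[0.46634105 0.33594917 0.22532617] [-3.13996967e+00  1.44660431e-03  1.57132291e+00]
[(155, array([464.6, 335. ]), 7.2), (540, array([464.7, 334.7]), 16.1)]
```

Request:
jog_arm --rows '[{"delta_rot": [0,0,0],"offset": [-0.001,-0.0016,0.06],"claw": 100},{"delta_rot": [0,0,0],"offset": [0,0,0.06],"claw": 100},{"delta_rot": [0,0,0],"offset": [0,0,0.05],"claw": 100},{"delta_rot": [0,0,0],"offset": [0,0,0.019],"claw": 100},{"delta_rot": [0,0,0],"offset": [0,0,0],"claw": 100},{"delta_rot": [0,0,0],"offset": [0,0,0],"claw": 0},{"delta_rot": [0,0,0],"offset": [0,0,0],"claw": 0},{"delta_rot": [0,0,0],"offset": [0,0,0],"claw": 0},{"delta_rot": [0,0,0],"offset": [0,0,0],"claw": 0}]' --newtons 70

```text
time_s: 12.75
tool_pos: [0.4656, 0.3357, 0.0386]
ee_rot: [3.14, -0.001, 1.571]
contact_force: [-3.4, -1.8, 11.1]
gripper_width: 0.0296
grip_force: 68.5
```

Request:
jog_arm --rows '[{"delta_rot": [0,0,0],"offset": [0,0,-0.03],"claw": 0},{"delta_rot": [0,0,0],"offset": [0,0,-0.06],"claw": 0},{"delta_rot": [0,0,0],"offset": [0,0,-0.06],"claw": 0},{"delta_rot": [0,0,0],"offset": [0,0,-0.05],"claw": 0},{"delta_rot": [0,0,0],"offset": [0,0,0],"claw": 0},{"delta_rot": [0,0,0],"offset": [0,0,0],"claw": 0}]'

```text
time_s: 13.5
tool_pos: [0.4649, 0.3352, 0.2366]
ee_rot: [-3.141, 0.001, 1.571]
contact_force: [-1.5, -0.1, -4.9]
gripper_width: 0.0296
grip_force: 70.7
```

Request:
jog_arm --rows '[{"delta_rot": [0,0,0],"offset": [-0.0523,0.0179,0],"claw": 0},{"delta_rot": [0,0,0],"offset": [-0.0523,0.0179,0],"claw": 0},{"delta_rot": [0,0,0],"offset": [-0.0523,0.0179,0],"claw": 0},{"delta_rot": [0,0,0],"offset": [-0.0523,0.0179,0],"claw": 0},{"delta_rot": [0,0,0],"offset": [-0.0523,0.0179,0],"claw": 0},{"delta_rot": [0,0,0],"offset": [-0.0523,0.0179,0],"claw": 0},{"delta_rot": [0,0,0],"offset": [-0.0523,0.0179,0],"claw": 0},{"delta_rot": [0,0,0],"offset": [0,0,0],"claw": 0},{"delta_rot": [0,0,0],"offset": [0,0,0.06],"claw": 0},{"delta_rot": [0,0,0],"offset": [0,0,0.06],"claw": 0},{"delta_rot": [0,0,0],"offset": [0,0,0],"claw": 0},{"delta_rot": [0,0,0],"offset": [0,0,0],"claw": 0}]'

```text
time_s: 15.0
tool_pos: [0.591, -0.0304, 0.119]
ee_rot: [3.141, 0.0, 1.571]
contact_force: [0.9, 0.1, -2.5]
gripper_width: 0.0297
grip_force: 70.7
```

Request:
jog_arm --rows '[{"delta_rot": [0,0,0],"offset": [-0.0006,-0.0008,0.02],"claw": 0},{"delta_rot": [0,0,0],"offset": [0,0,0.015],"claw": 0},{"delta_rot": [0,0,0],"offset": [0,0,0],"claw": 0},{"delta_rot": [0,0,0],"offset": [0,0,0.004],"claw": 0},{"delta_rot": [0,0,0],"offset": [0,0,0.004],"claw": 0},{"delta_rot": [0,0,0],"offset": [0,0,0],"claw": 0}]'

```text
time_s: 15.75
tool_pos: [0.5899, -0.0312, 0.0746]
ee_rot: [3.141, -0.0, 1.571]
contact_force: [2.7, 1.9, -5.8]
gripper_width: 0.0299
grip_force: 71.0
```

In the hole with no upward force, so I'll push it home.

Request:
jog_arm --rows '[{"delta_rot": [0,0,0],"offset": [0,0,0.005],"claw": 0},{"delta_rot": [0,0,0],"offset": [0,0,0.005],"claw": 0},{"delta_rot": [0,0,0],"offset": [0,0,0.004],"claw": 0},{"delta_rot": [0,0,0],"offset": [0,0,0.004],"claw": 0},{"delta_rot": [0,0,0],"offset": [0,0,0.004],"claw": 0},{"delta_rot": [0,0,0],"offset": [0,0,0.003],"claw": 0},{"delta_rot": [0,0,0],"offset": [0,0,0],"claw": 0}]'

```text
time_s: 16.62
tool_pos: [0.59, -0.0311, 0.0506]
ee_rot: [3.14, -0.0, 1.571]
contact_force: [-3.4, 4.5, 16.8]
gripper_width: 0.0296
grip_force: 73.2
```

Request:
jog_arm --rows '[{"delta_rot": [0,0,0],"offset": [0,0,0.001],"claw": 0},{"delta_rot": [0,0,0],"offset": [0,0,0.001],"claw": 0},{"delta_rot": [0,0,0],"offset": [0,0,0],"claw": 0}]'

```text
time_s: 17.0
tool_pos: [0.5902, -0.0311, 0.0505]
ee_rot: [3.139, -0.0, 1.571]
contact_force: [-15.4, 4.9, 45.5]
gripper_width: 0.0302
grip_force: 76.7
```

Request:
jog_arm --rows '[{"delta_rot": [0,0,0],"offset": [0,0,-0.003],"claw": 100},{"delta_rot": [0,0,0],"offset": [0,0,0],"claw": 100},{"delta_rot": [0,0,0],"offset": [0,0,0],"claw": 100},{"delta_rot": [0,0,0],"offset": [0,0,-0.06],"claw": 100},{"delta_rot": [0,0,0],"offset": [0,0,-0.06],"claw": 100},{"delta_rot": [0,0,0],"offset": [0,0,-0.06],"claw": 100},{"delta_rot": [0,0,0],"offset": [-0.047,-0.04,0],"claw": 100},{"delta_rot": [0,0,0],"offset": [-0.047,-0.04,0],"claw": 100},{"delta_rot": [0,0,0],"offset": [-0.047,-0.04,0],"claw": 100},{"delta_rot": [0,0,0],"offset": [-0.047,-0.04,0],"claw": 100},{"delta_rot": [0,0,0],"offset": [0,0,0],"claw": 100},{"delta_rot": [0,0,0],"offset": [0,0,0],"claw": 100}]'

```text
time_s: 18.5
tool_pos: [0.4298, -0.2193, 0.2305]
ee_rot: [3.142, -0.0, 1.57]
contact_force: [-0.3, -0.4, -0.3]
gripper_width: 0.0854
grip_force: 0.0
```

```bash
python3 - <<'E'
from h import *
s=bot.sense();print(s["tool_pos"],s["ee_rot"])
print(weight("w9",.430,-.220)[0])
E
```

```text
[ 0.42979428 -0.21932517  0.23045927] [ 3.14150726e+00 -2.16410934e-04  1.57000863e+00]
[(151, array([ 429. , -221.3]), 7.3), (292, array([ 428.6, -221.5]), 13.2)]
```

Request:
jog_arm --rows '[{"delta_rot": [0,0,0],"offset": [-0.0021,-0.001,0.06],"claw": 100},{"delta_rot": [0,0,0],"offset": [0,0,0.06],"claw": 100},{"delta_rot": [0,0,0],"offset": [0,0,0.05],"claw": 100},{"delta_rot": [0,0,0],"offset": [0,0,0.0245],"claw": 100},{"delta_rot": [0,0,0],"offset": [0,0,0],"claw": 100},{"delta_rot": [0,0,0],"offset": [0,0,0],"claw": 0},{"delta_rot": [0,0,0],"offset": [0,0,0],"claw": 0},{"delta_rot": [0,0,0],"offset": [0,0,0],"claw": 0},{"delta_rot": [0,0,0],"offset": [0,0,0],"claw": 0},{"delta_rot": [0,0,0],"offset": [0,0,0],"claw": 0}]'

```text
time_s: 19.8
tool_pos: [0.4293, -0.2217, 0.0369]
ee_rot: [3.14, 0.001, 1.571]
contact_force: [-0.6, 0.3, 9.4]
gripper_width: 0.0241
grip_force: 68.1
```

Request:
jog_arm --rows '[{"delta_rot": [0,0,0],"offset": [0,0,-0.03],"claw": 0},{"delta_rot": [0,0,0],"offset": [0,0,-0.06],"claw": 0},{"delta_rot": [0,0,0],"offset": [0,0,-0.06],"claw": 0},{"delta_rot": [0,0,0],"offset": [0,0,-0.05],"claw": 0},{"delta_rot": [0,0,0],"offset": [0,0,0],"claw": 0},{"delta_rot": [0,0,0],"offset": [0,0,0],"claw": 0}]'

```text
time_s: 20.55
tool_pos: [0.4284, -0.2213, 0.2352]
ee_rot: [-3.141, -0.0, 1.571]
contact_force: [-0.4, 1.0, -2.7]
gripper_width: 0.0236
grip_force: 69.9
```

Request:
jog_arm --rows '[{"delta_rot": [0,0,0],"offset": [0.0454,0.0323,0],"claw": 0},{"delta_rot": [0,0,0],"offset": [0.0454,0.0323,0],"claw": 0},{"delta_rot": [0,0,0],"offset": [0.0454,0.0323,0],"claw": 0},{"delta_rot": [0,0,0],"offset": [0.0454,0.0323,0],"claw": 0},{"delta_rot": [0,0,0],"offset": [0.0454,0.0323,0],"claw": 0},{"delta_rot": [0,0,0],"offset": [0,0,0],"claw": 0},{"delta_rot": [0,0,0],"offset": [0,0,0.06],"claw": 0},{"delta_rot": [0,0,0],"offset": [0,0,0.06],"claw": 0},{"delta_rot": [0,0,0],"offset": [0,0,0.02],"claw": 0},{"delta_rot": [0,0,0],"offset": [0,0,0],"claw": 0},{"delta_rot": [0,0,0],"offset": [0,0,0],"claw": 0}]'

```text
time_s: 21.92
tool_pos: [0.5904, 0.0053, 0.0968]
ee_rot: [3.141, 0.0, 1.57]
contact_force: [-0.8, -0.2, -2.2]
gripper_width: 0.0241
grip_force: 70.2
```

Request:
jog_arm --rows '[{"delta_rot": [0,0,0],"offset": [0.0004,-0.0004,0.013],"claw": 0},{"delta_rot": [0,0,0],"offset": [0,0,0],"claw": 0},{"delta_rot": [0,0,0],"offset": [0,0,0.004],"claw": 0},{"delta_rot": [0,0,0],"offset": [0,0,0.004],"claw": 0},{"delta_rot": [0,0,0],"offset": [0,0,0],"claw": 0}]'

```text
time_s: 22.55
tool_pos: [0.5896, 0.006, 0.0747]
ee_rot: [-3.141, 0.0, 1.571]
contact_force: [-0.0, 1.2, -2.9]
gripper_width: 0.0241
grip_force: 70.2
```

Request:
jog_arm --rows '[{"delta_rot": [0,0,0],"offset": [0,0,0.005],"claw": 0},{"delta_rot": [0,0,0],"offset": [0,0,0.005],"claw": 0},{"delta_rot": [0,0,0],"offset": [0,0,0.004],"claw": 0},{"delta_rot": [0,0,0],"offset": [0,0,0.004],"claw": 0},{"delta_rot": [0,0,0],"offset": [0,0,0.004],"claw": 0},{"delta_rot": [0,0,0],"offset": [0,0,0.004],"claw": 0},{"delta_rot": [0,0,0],"offset": [0,0,0.001],"claw": 0},{"delta_rot": [0,0,0],"offset": [0,0,0],"claw": 0}]'

```text
time_s: 23.55
tool_pos: [0.5899, 0.006, 0.0489]
ee_rot: [3.141, -0.0, 1.571]
contact_force: [-4.2, 0.3, 13.3]
gripper_width: 0.024
grip_force: 72.4
```

Request:
jog_arm --rows '[{"delta_rot": [0,0,0],"offset": [0,0,0.001],"claw": 0},{"delta_rot": [0,0,0],"offset": [0,0,0],"claw": 0}]'

```text
time_s: 23.8
tool_pos: [0.5901, 0.006, 0.0489]
ee_rot: [3.14, -0.0, 1.571]
contact_force: [-11.7, -0.0, 28.3]
gripper_width: 0.0239
grip_force: 74.0
```

Request:
jog_arm --rows '[{"delta_rot": [0,0,0],"offset": [0,0,-0.001],"claw": 100},{"delta_rot": [0,0,0],"offset": [0,0,0],"claw": 100},{"delta_rot": [0,0,0],"offset": [0,0,0],"claw": 100},{"delta_rot": [0,0,0],"offset": [0,0,-0.06],"claw": 100},{"delta_rot": [0,0,0],"offset": [0,0,-0.06],"claw": 100},{"delta_rot": [0,0,0],"offset": [0,0,-0.06],"claw": 100},{"delta_rot": [0,0,0],"offset": [-0.055,-0.0115,0],"claw": 100},{"delta_rot": [0,0,0],"offset": [-0.055,-0.0115,0],"claw": 100},{"delta_rot": [0,0,0],"offset": [-0.055,-0.0115,0],"claw": 100},{"delta_rot": [0,0,0],"offset": [-0.055,-0.0115,0],"claw": 100},{"delta_rot": [0,0,0],"offset": [-0.055,-0.0115,0],"claw": 100},{"delta_rot": [0,0,0],"offset": [-0.053,-0.0115,0],"claw": 100}]'

```text
time_s: 25.3
tool_pos: [0.5202, -0.3238, 0.2279]
ee_rot: [-3.142, -0.0, 1.571]
contact_force: [1.5, -0.7, 0.3]
gripper_width: 0.0851
grip_force: 0.0
```

Request:
jog_arm --rows '[{"delta_rot": [0,0,0],"offset": [0,0,0],"claw": 100},{"delta_rot": [0,0,0],"offset": [0,0,0],"claw": 100}]'

```text
time_s: 25.55
tool_pos: [0.5208, -0.3219, 0.2278]
ee_rot: [-3.141, -0.0, 1.57]
contact_force: [0.2, -0.4, 0.6]
gripper_width: 0.0854
grip_force: 0.0
```

```bash
python3 - <<'E'
from h import *
s=bot.sense();print(s["tool_pos"],s["ee_rot"])
print(weight("w10",.522,-.321)[0])
E
```

```text
[ 0.52075187 -0.32185911  0.22777373] [-3.14132430e+00 -4.48558486e-04  1.57030582e+00]
[(155, array([ 521. , -322.4]), 7.3), (807, array([ 521.2, -322.5]), 19.1)]
```

Request:
jog_arm --rows '[{"delta_rot": [0,0,0],"offset": [-0.0006,0.0003,0.06],"claw": 100},{"delta_rot": [0,0,0],"offset": [0,0,0.06],"claw": 100},{"delta_rot": [0,0,0],"offset": [0,0,0.05],"claw": 100},{"delta_rot": [0,0,0],"offset": [0,0,0.0215],"claw": 100},{"delta_rot": [0,0,0],"offset": [0,0,0],"claw": 100},{"delta_rot": [0,0,0],"offset": [0,0,0],"claw": 0},{"delta_rot": [0,0,0],"offset": [0,0,0],"claw": 0},{"delta_rot": [0,0,0],"offset": [0,0,0],"claw": 0},{"delta_rot": [0,0,0],"offset": [0,0,0],"claw": 0},{"delta_rot": [0,0,0],"offset": [0,0,0],"claw": 0}]'

```text
time_s: 26.85
tool_pos: [0.5218, -0.3229, 0.038]
ee_rot: [3.14, 0.001, 1.571]
contact_force: [-1.3, 2.2, 9.8]
gripper_width: 0.0362
grip_force: 69.1
```

Request:
jog_arm --rows '[{"delta_rot": [0,0,0],"offset": [0,0,-0.03],"claw": 0},{"delta_rot": [0,0,0],"offset": [0,0,-0.06],"claw": 0},{"delta_rot": [0,0,0],"offset": [0,0,-0.06],"claw": 0},{"delta_rot": [0,0,0],"offset": [0,0,-0.05],"claw": 0},{"delta_rot": [0,0,0],"offset": [0,0,0],"claw": 0},{"delta_rot": [0,0,0],"offset": [0,0,0],"claw": 0}]'

```text
time_s: 27.6
tool_pos: [0.5207, -0.3224, 0.2352]
ee_rot: [-3.14, -0.001, 1.571]
contact_force: [-0.1, 0.6, -7.0]
gripper_width: 0.0357
grip_force: 72.6
```

Request:
jog_arm --rows '[{"delta_rot": [0,0,0],"offset": [0.0497,0.0139,0],"claw": 0},{"delta_rot": [0,0,0],"offset": [0.0497,0.0139,0],"claw": 0},{"delta_rot": [0,0,0],"offset": [0.0497,0.0139,0],"claw": 0},{"delta_rot": [0,0,0],"offset": [0.0497,0.0139,0],"claw": 0},{"delta_rot": [0,0,0],"offset": [0.0497,0.0139,0],"claw": 0},{"delta_rot": [0,0,0],"offset": [0,0,0],"claw": 0},{"delta_rot": [0,0,0],"offset": [0,0,0],"claw": 0},{"delta_rot": [0,0,0],"offset": [0,0,0.06],"claw": 0},{"delta_rot": [0,0,0],"offset": [0,0,0.06],"claw": 0},{"delta_rot": [0,0,0],"offset": [0,0,0.02],"claw": 0},{"delta_rot": [0,0,0],"offset": [0,0,0],"claw": 0},{"delta_rot": [0,0,0],"offset": [0,0,0],"claw": 0}]'

```text
time_s: 29.1
tool_pos: [0.591, -0.0749, 0.0976]
ee_rot: [3.14, 0.0, 1.57]
contact_force: [0.2, -1.0, -4.6]
gripper_width: 0.0357
grip_force: 72.4
```

Request:
jog_arm --rows '[{"delta_rot": [0,0,0],"offset": [0.0008,-0.0008,0.013],"claw": 0},{"delta_rot": [0,0,0],"offset": [0,0,0],"claw": 0},{"delta_rot": [0,0,0],"offset": [0,0,0.004],"claw": 0},{"delta_rot": [0,0,0],"offset": [0,0,0.004],"claw": 0},{"delta_rot": [0,0,0],"offset": [0,0,0],"claw": 0}]'

```text
time_s: 29.72
tool_pos: [0.5898, -0.0733, 0.0753]
ee_rot: [-3.142, 0.0, 1.571]
contact_force: [0.3, -1.0, -6.5]
gripper_width: 0.0358
grip_force: 72.8
```

Request:
jog_arm --rows '[{"delta_rot": [0,0,0],"offset": [0,0,0.005],"claw": 0},{"delta_rot": [0,0,0],"offset": [0,0,0.005],"claw": 0},{"delta_rot": [0,0,0],"offset": [0,0,0.004],"claw": 0},{"delta_rot": [0,0,0],"offset": [0,0,0.004],"claw": 0},{"delta_rot": [0,0,0],"offset": [0,0,0.004],"claw": 0},{"delta_rot": [0,0,0],"offset": [0,0,0.004],"claw": 0},{"delta_rot": [0,0,0],"offset": [0,0,0.001],"claw": 0},{"delta_rot": [0,0,0],"offset": [0,0,0],"claw": 0}]'

```text
time_s: 30.72
tool_pos: [0.59, -0.0734, 0.0499]
ee_rot: [3.14, 0.0, 1.571]
contact_force: [-8.6, -0.8, 18.9]
gripper_width: 0.036
grip_force: 76.0
```

Request:
jog_arm --rows '[{"delta_rot": [0,0,0],"offset": [0,0,0.001],"claw": 0},{"delta_rot": [0,0,0],"offset": [0,0,0],"claw": 0},{"delta_rot": [0,0,0],"offset": [0,0,-0.001],"claw": 100},{"delta_rot": [0,0,0],"offset": [0,0,0],"claw": 100},{"delta_rot": [0,0,0],"offset": [0,0,0],"claw": 100},{"delta_rot": [0,0,0],"offset": [0,0,-0.06],"claw": 100},{"delta_rot": [0,0,0],"offset": [0,0,-0.06],"claw": 100},{"delta_rot": [0,0,0],"offset": [0,0,-0.06],"claw": 100},{"delta_rot": [0,0,0],"offset": [0.034,-0.052,-0.02],"claw": 100},{"delta_rot": [0,0,0],"offset": [0.034,-0.052,0],"claw": 100},{"delta_rot": [0,0,0],"offset": [0.034,-0.051,0],"claw": 100},{"delta_rot": [0,0,0],"offset": [0,0,0],"claw": 100}]'

```text
time_s: 32.22
tool_pos: [0.4343, 0.0287, 0.2481]
ee_rot: [3.141, -0.0, 1.573]
contact_force: [0.9, -0.0, 0.4]
gripper_width: 0.0853
grip_force: 0.0
```

```bash
python3 - <<'E'
from h import *
s=bot.sense();print(s["tool_pos"],s["ee_rot"])
c,W=save("wrist","w11")
P=W.reshape(-1,3);P=P[(P[:,2]>.010)&(P[:,2]<.025)&(abs(P[:,0]-.435)<.06)&(abs(P[:,1]-.03)<.2)]
r=cv2.minAreaRect((P[:,:2]*1000).astype(np.float32));print(len(P),r)
m=P.mean(0);ev=np.linalg.svd(P-m,full_matrices=False)[2][0];q=(P-m)@ev
print(m,ev,q.min(),q.max(),m+ev*(q.min()+q.max())/2,P[:,2].max())
# knob heights over rack
for f in("wrist","top"):
    if f=="top": c,W=save("top","t2")
    for n,y in dict(a=-.074,b=-.031,c=.006,d=.037).items():
        k=(np.hypot(W[...,0]-.59,W[...,1]-y)<.006)&(W[...,2]>.06); z=W[k][:,2]; print(f,n,len(z),np.round(np.median(z),4) if len(z) else None)
E
```

```text
[0.43427754 0.02869027 0.24813925] [ 3.14137406e+00 -3.16969327e-04  1.57328221e+00]
2608 ((478.312744140625, 53.239479064941406), (18.213762283325195, 218.88417053222656), 5.448704719543457)
[0.47674506 0.06279596 0.01733412] [ 0.0942686  -0.99554427  0.00224521] -0.09977833961998042 0.11909755898072151 [0.47765566 0.05317939 0.0173558 ] 0.02110365553475232
wrist a 95 0.0863
wrist b 121 0.086
wrist c 117 0.0865
wrist d 127 0.0867
top a 20 0.0848
top b 0 None
top c 22 0.0843
top d 21 0.0837
```

View pics/w11.png

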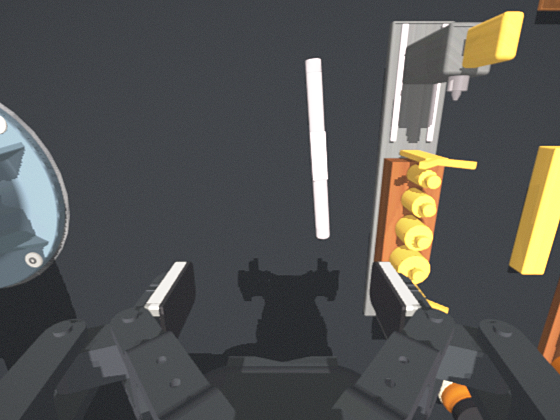

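All four knobs read z ≈ 0.086, so they are home. The rod has been knocked aside and now lies from px (313,60) to (322,237), with its middle at (0.478, 0.053) and yaw 0.094. I'll grip it there.

Request:
jog_arm --rows '[{"delta_rot": [0,0,0],"offset": [0.0245,0.0438,0],"claw": 100},{"delta_rot": [0,0,-0.092],"offset": [0,0,0.06],"claw": 100},{"delta_rot": [0,0,0],"offset": [0,0,0.06],"claw": 100},{"delta_rot": [0,0,0],"offset": [0,0,0.05],"claw": 100},{"delta_rot": [0,0,0],"offset": [0,0,0],"claw": 100},{"delta_rot": [0,0,0],"offset": [0,0,0],"claw": 100}]'

```text
time_s: 33.08
tool_pos: [0.4823, 0.0515, 0.0793]
ee_rot: [3.14, 0.0, 1.662]
contact_force: [0.1, 0.3, 0.1]
gripper_width: 0.0851
grip_force: 0.0
```

```bash
python3 - <<'E'
from h import *
s=bot.sense();print(s["tool_pos"],s["ee_rot"])
c,W=save("wrist","w12")
P=W.reshape(-1,3);P=P[(P[:,2]>.010)&(P[:,2]<.025)&(abs(P[:,0]-.478)<.04)&(abs(P[:,1]-.05)<.14)]
print(len(P),cv2.minAreaRect((P[:,:2]*1000).astype(np.float32)))
E
```

```text
[0.48228232 0.05149085 0.07931674] [3.14003256e+00 3.99873861e-05 1.66215057e+00]
7116 ((478.1418151855469, 52.730552673339844), (18.00811004638672, 220.0343017578125), 5.4296040534973145)
```

View pics/w12.png

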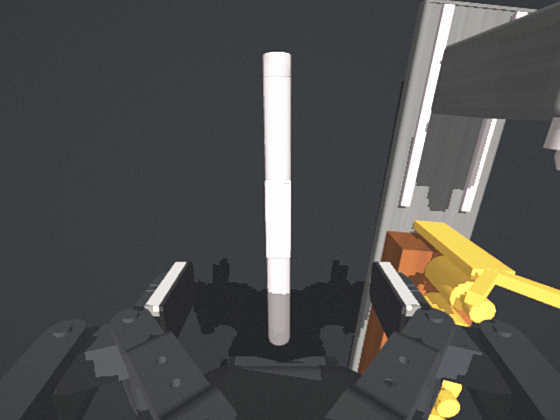

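The rod sits centred between the open pads, with its squared part at px (278,218).

Request:
jog_arm --rows '[{"delta_rot": [0,0,-0.003],"offset": [0.0016,-0.0041,0.04],"claw": 100},{"delta_rot": [0,0,0],"offset": [0,0,0.03],"claw": 100},{"delta_rot": [0,0,0],"offset": [0,0,0.005],"claw": 100},{"delta_rot": [0,0,0],"offset": [0,0,0],"claw": 100},{"delta_rot": [0,0,0],"offset": [0,0,0],"claw": 0},{"delta_rot": [0,0,0],"offset": [0,0,0],"claw": 0},{"delta_rot": [0,0,0],"offset": [0,0,0],"claw": 0},{"delta_rot": [0,0,0],"offset": [0,0,0],"claw": 0},{"delta_rot": [0,0,0],"offset": [0,0,0],"claw": 0},{"delta_rot": [0,0,0],"offset": [0,0,0],"claw": 0}]' --newtons 80

```text
time_s: 34.38
tool_pos: [0.477, 0.053, 0.0033]
ee_rot: [3.141, 0.0, 1.666]
contact_force: [-2.7, 0.2, 12.1]
gripper_width: 0.0157
grip_force: 78.9
```

Request:
jog_arm --rows '[{"delta_rot": [0,0,0],"offset": [0,0,-0.03],"claw": 0},{"delta_rot": [0,0,0],"offset": [0,0,-0.06],"claw": 0},{"delta_rot": [0,0,0.05],"offset": [0,0,-0.06],"claw": 0},{"delta_rot": [0,0,0.044],"offset": [0,0,-0.05],"claw": 0},{"delta_rot": [0,0,0],"offset": [-0.02,0.037,0],"claw": 0},{"delta_rot": [0,0,0],"offset": [-0.02,0.037,0],"claw": 0},{"delta_rot": [0,0,0],"offset": [-0.02,0.037,0],"claw": 0},{"delta_rot": [0,0,0],"offset": [0,0,0],"claw": 0},{"delta_rot": [0,0,0],"offset": [0,0,0],"claw": 0},{"delta_rot": [0,0,0],"offset": [0,0,0],"claw": 0}]'

```text
time_s: 35.62
tool_pos: [0.5869, -0.0065, 0.2029]
ee_rot: [-3.141, -0.0, 1.572]
contact_force: [-0.4, 0.2, -3.6]
gripper_width: 0.0154
grip_force: 79.8
```

```bash
python3 - <<'E'
from h import *
s=bot.sense();print(s["tool_pos"],s["ee_rot"])
c,W=save("wrist","w13")
P=W.reshape(-1,3);P=P[(abs(P[:,0]-.59)<.013)&(P[:,1]>.03)&(P[:,1]<.12)&(P[:,2]>.18)]
print(len(P),P.max(0),P.min(0)); 
for a in np.arange(.03,.11,.01):
    q=P[abs(P[:,1]-a)<.005]
    if len(q): print(round(a,3),(q[:,0].min()+q[:,0].max())/2,q[:,2].max())
F=W.reshape(-1,3);F=F[(F[:,2]>.15)&(F[:,2]<.164)&(abs(F[:,0]-.59)<.04)&(F[:,1]>.11)];print("fin",len(F),F.min(0),F.max(0))
E
```

```text
[ 0.58693654 -0.00647634  0.20288786] [-3.14139588e+00 -8.27138911e-05  1.57234194e+00]
8558 [0.59494976 0.10320958 0.34629275] [0.57700773 0.03000819 0.2077443 ]
0.03 0.5859312837890579 0.2203037198438645
0.04 0.5859440794734658 0.21999738692434243
0.05 0.5859203594477902 0.21951028931020067
0.06 0.5861305772448472 0.2204212909090662
0.07 0.5859026355154557 0.346292746716637
0.08 0.5860378525887862 0.21986950424926402
0.09 0.5859066106252588 0.2197721123472196
0.1 0.5858459040964823 0.2203335131086752Traceback (most recent call last):
  File "<stdin>", line 9, in <module>
    return umr_minimum(a, axis, None, out, keepdims, initial, where)
ValueError: zero-size array to reduction operation minimum which has no identity
```

View pics/w13.png

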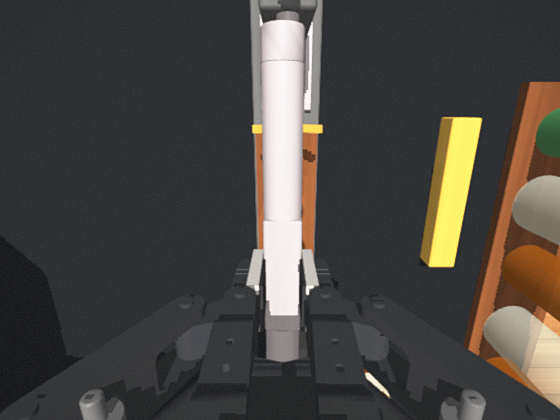

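The rod is level and aligned with the rack, its tail end at px (284,25). It needs about 4 mm in +x before lowering.

Request:
jog_arm --rows '[{"delta_rot": [0,0,0],"offset": [0,0.0037,0.04],"claw": 0},{"delta_rot": [0,0,0],"offset": [0,0,0.04],"claw": 0},{"delta_rot": [0,0,0],"offset": [0,0,0],"claw": 0},{"delta_rot": [0,0,0],"offset": [0,0,0.01],"claw": 0},{"delta_rot": [0,0,0],"offset": [0,0,0.01],"claw": 0},{"delta_rot": [0,0,0],"offset": [0,0,0.006],"claw": 0},{"delta_rot": [0,0,0],"offset": [0,0,0],"claw": 0}]'

```text
time_s: 36.55
tool_pos: [0.5911, -0.0069, 0.0965]
ee_rot: [-3.141, -0.0, 1.572]
contact_force: [1.0, 0.2, -2.5]
gripper_width: 0.016
grip_force: 79.9
```

Request:
jog_arm --rows '[{"delta_rot": [0,0,0],"offset": [0,-0.001,0.002],"claw": 0},{"delta_rot": [0,0,0],"offset": [0,0,0.002],"claw": 0},{"delta_rot": [0,0,0],"offset": [0,0,0],"claw": 0}]'

```text
time_s: 36.92
tool_pos: [0.5908, -0.007, 0.0939]
ee_rot: [3.14, 0.0, 1.572]
contact_force: [-3.3, -0.2, 10.9]
gripper_width: 0.0156
grip_force: 81.8
```

Request:
jog_arm --rows '[{"delta_rot": [0,0,0],"offset": [0,0,0],"claw": 40},{"delta_rot": [0,0,0],"offset": [0,0,0],"claw": 100},{"delta_rot": [0,0,0],"offset": [0,0,0],"claw": 100},{"delta_rot": [0,0,0],"offset": [0,0,-0.03],"claw": 100},{"delta_rot": [0,0,0],"offset": [0,0,-0.06],"claw": 100},{"delta_rot": [0,0,0],"offset": [0,0,-0.06],"claw": 100},{"delta_rot": [0,0,0],"offset": [0.05,0,-0.03],"claw": 100},{"delta_rot": [0,0,0],"offset": [0.05,0,0],"claw": 100},{"delta_rot": [0,0,0],"offset": [0,0,0],"claw": 100},{"delta_rot": [0,0,0],"offset": [0,0,0],"claw": 100}]'

```text
time_s: 38.17
tool_pos: [0.5902, 0.093, 0.2725]
ee_rot: [-3.141, 0.0, 1.572]
contact_force: [0.1, 0.4, -0.8]
gripper_width: 0.0853
grip_force: 0.0
```

```bash
cat >> h.py <<'E'
def rodfin(f):
    s=bot.sense();print(s["tool_pos"],s["ee_rot"]); c,W=save("wrist",f); P=W.reshape(-1,3)
    for a in (-.08,-.03,0,.03,.07):
        q=P[(abs(P[:,1]-a)<.005)&(abs(P[:,0]-.59)<.02)&(P[:,2]>.100)&(P[:,2]<.13)]
        if len(q): print("rod",a,len(q),((q[:,0].min()+q[:,0].max())/2).round(4),np.percentile(q[:,2],95).round(4))
    F=P[(P[:,2]>.148)&(P[:,2]<.168)&(abs(P[:,0]-.59)<.04)&(P[:,1]>.05)]
    if len(F): print("fin",len(F),F.min(0),F.max(0))
    L=P[(abs(P[:,0]-.59)<.004)&(P[:,2]>.104)&(P[:,2]<.116)&(P[:,1]>-.14)&(P[:,1]<.13)]
    y=np.sort(L[:,1]); g=np.where(np.diff(y)>.003)[0]; print("top line y ranges",[(round(float(a[0]),4),round(float(a[-1]),4)) for a in np.split(y,g+1)])
E
python3 -c "
from h import *
rodfin('w14')"
```

```text
[0.59016164 0.09297049 0.27248237] [-3.14128329e+00  2.86831584e-04  1.57234818e+00]
rod -0.08 102 0.5902 0.1101
rod -0.03 115 0.5901 0.1109
rod 0 126 0.5895 0.1108
rod 0.03 129 0.5894 0.1103
rod 0.07 155 0.5899 0.1099
fin 609 [0.58287555 0.14127129 0.15480532] [0.59640972 0.17047169 0.16075838]
top line y ranges [(-0.1349, -0.1268), (-0.1168, 0.1027), (0.1194, 0.1293)]
```

View pics/w14.png

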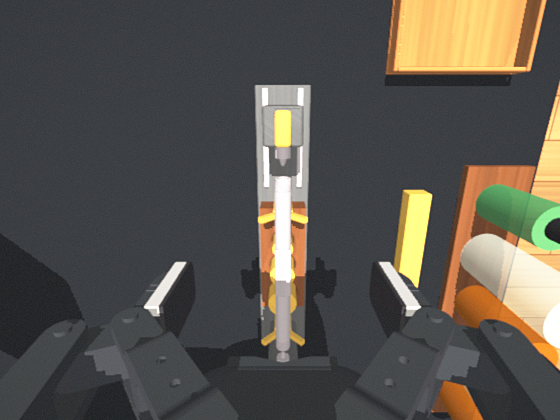

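The rod lies in both cradles, from px (283,180) to (283,350), axis at x ≈ 0.590 and middle 16 mm towards the tail. The fin is at px (283,128). I'll pinch it from above.

Request:
jog_arm --rows '[{"delta_rot": [0,0,0],"offset": [0.032,-0.0005,0],"claw": 100},{"delta_rot": [0,0,0],"offset": [0.031,0,0],"claw": 100},{"delta_rot": [0,0,0],"offset": [0,0,0.05],"claw": 100},{"delta_rot": [0,0,0],"offset": [0,0,0.05],"claw": 100},{"delta_rot": [0,0,0],"offset": [0,0,0.045],"claw": 100},{"delta_rot": [0,0,0],"offset": [0,0,0],"claw": 100},{"delta_rot": [0,0,0],"offset": [0,0,0],"claw": 0},{"delta_rot": [0,0,0],"offset": [0,0,0],"claw": 0},{"delta_rot": [0,0,0],"offset": [0,0,0],"claw": 0},{"delta_rot": [0,0,0],"offset": [0,0,0],"claw": 0},{"delta_rot": [0,0,0],"offset": [0,0,0],"claw": 0}]' --newtons 60

```text
time_s: 39.6
tool_pos: [0.5903, 0.1562, 0.1285]
ee_rot: [3.14, -0.0, 1.572]
contact_force: [1.4, 0.3, 5.8]
gripper_width: 0.0129
grip_force: 59.6
```

Request:
jog_arm --rows '[{"delta_rot": [0,0,0],"offset": [-0.004,0,0],"claw": 0},{"delta_rot": [0,0,0],"offset": [-0.004,0,0],"claw": 0},{"delta_rot": [0,0,0],"offset": [-0.004,0,0],"claw": 0},{"delta_rot": [0,0,0],"offset": [-0.004,0,0],"claw": 0},{"delta_rot": [0,0,0],"offset": [-0.003,0,0],"claw": 0},{"delta_rot": [0,0,0],"offset": [-0.003,0,0],"claw": 0},{"delta_rot": [0,0,0],"offset": [-0.003,0,0],"claw": 0},{"delta_rot": [0,0,0],"offset": [-0.003,0,0],"claw": 0},{"delta_rot": [0,0,0],"offset": [-0.002,0,0],"claw": 0},{"delta_rot": [0,0,0],"offset": [-0.002,0,0],"claw": 0},{"delta_rot": [0,0,0],"offset": [0,0,0],"claw": 0}]'

```text
time_s: 40.98
tool_pos: [0.5904, 0.1247, 0.1285]
ee_rot: [3.14, -0.001, 1.572]
contact_force: [2.2, 3.3, 4.7]
gripper_width: 0.0134
grip_force: 59.4
```

Request:
jog_arm --rows '[{"delta_rot": [0,0,0],"offset": [-0.002,0,0],"claw": 0},{"delta_rot": [0,0,0],"offset": [-0.002,0,0],"claw": 0},{"delta_rot": [0,0,0],"offset": [-0.002,0,0],"claw": 0}]'

```text
time_s: 41.35
tool_pos: [0.5904, 0.119, 0.1285]
ee_rot: [3.14, -0.002, 1.572]
contact_force: [2.7, 9.4, 5.1]
gripper_width: 0.013
grip_force: 59.4
```

Request:
jog_arm --rows '[{"delta_rot": [0,0,0],"offset": [-0.002,0,0],"claw": 0},{"delta_rot": [0,0,0],"offset": [-0.001,0,0],"claw": 0},{"delta_rot": [0,0,0],"offset": [0,0,0],"claw": 0}]'

```text
time_s: 41.72
tool_pos: [0.5904, 0.1187, 0.1285]
ee_rot: [3.14, -0.007, 1.574]
contact_force: [2.8, 28.0, 1.9]
gripper_width: 0.0131
grip_force: 58.9
```

```bash
python3 - <<'E'
from h import *
s=bot.sense();print(s["tool_pos"],s["contact_force"])
for n in ("top","wrist"):
    c,W=save(n,n+"9"); K,R,t=c[3],c[1],c[2]
    P=W.reshape(-1,3);L=P[(abs(P[:,0]-.59)<.005)&(P[:,2]>.100)&(P[:,2]<.118)&(P[:,1]>-.2)&(P[:,1]<.13)];y=np.sort(L[:,1]);g=np.where(np.diff(y)>.004)[0]
    print(n,[(round(float(a[0]),4),round(float(a[-1]),4)) for a in np.split(y,g+1)] if len(y) else 0)
    if n=="wrist": cv2.imwrite("pics/w9c.png",c[0]["image"][:,:,::-1])
E
```

```text
[0.59041962 0.11872619 0.12852788] [ 2.81538915 28.03397492  1.94774343]
top [(-0.1792, 0.0692)]
wrist [(0.035, 0.0659)]
```

Hard stop after 37.5 mm of slide, consistent with closing on both shoulders. I'll release it and check.

Request:
jog_arm --rows '[{"delta_rot": [0,0,0],"offset": [0.002,0,0],"claw": 0},{"delta_rot": [0,0,0],"offset": [0,0,0],"claw": 100},{"delta_rot": [0,0,0],"offset": [0,0,0],"claw": 100},{"delta_rot": [0,0,0],"offset": [0,0,0],"claw": 100},{"delta_rot": [0,0,0],"offset": [0,0,-0.05],"claw": 100},{"delta_rot": [0,0,0],"offset": [0,0,-0.05],"claw": 100},{"delta_rot": [0,0,0],"offset": [-0.03,0,-0.05],"claw": 100},{"delta_rot": [0,0,0],"offset": [0,0,0],"claw": 100},{"delta_rot": [0,0,0],"offset": [0,0,0],"claw": 100}]'

```text
time_s: 42.95
tool_pos: [0.5897, 0.0869, 0.2773]
ee_rot: [-3.141, 0.0, 1.571]
contact_force: [0.3, 0.1, 0.2]
gripper_width: 0.0854
grip_force: 0.0
```

```bash
python3 - <<'E'
from h import *
rodfin('w15')
im=np.load("/tmp/w15.npz")["im"]; cv2.imwrite("pics/w15c.png",cv2.resize(im[80:400,200:370][:,:,::-1],None,fx=1.8,fy=1.8,interpolation=cv2.INTER_CUBIC))
c,W=save("wrist","w16")
E
```

```text
[0.58968231 0.08687564 0.27725153] [-3.14120541e+00  3.66676704e-06  1.57127339e+00]
rod -0.08 95 0.5902 0.1103
rod -0.03 114 0.5901 0.1106
rod 0 128 0.5901 0.1108
rod 0.03 131 0.5901 0.1104
rod 0.07 144 0.59 0.1101
fin 543 [0.5830451  0.10403942 0.14981753] [0.59641929 0.13371228 0.1604649 ]
top line y ranges [(-0.1396, 0.0925)]
```

View pics/w15c.png

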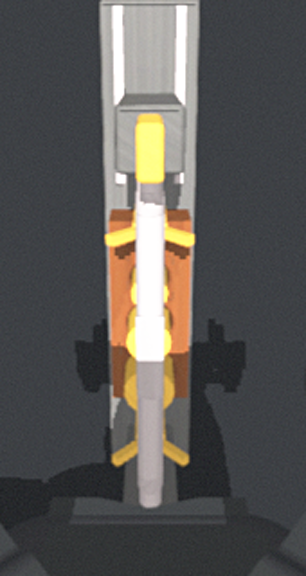

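```bash
python3 - <<'E'
from h import *
for f in("w15","w16","t3"):
    if f=="t3": save("top","t3")
    W=np.load(f"/tmp/{f}.npz")["W"];P=W.reshape(-1,3)
    L=P[(abs(P[:,0]-.59)<.005)&(P[:,2]>.1055)&(P[:,2]<.118)&(P[:,1]>-.15)&(P[:,1]<.11)];y=np.sort(L[:,1]);d=np.diff(y);i=np.argsort(d)[-5:]
    print(f,[(round(float(y[k]),4),round(float(d[k]),4)) for k in i])
    Q=P[(abs(P[:,0]-.59)<.0095)&(abs(P[:,0]-.59)>.0075)&(abs(P[:,2]-.109)<.003)&(abs(P[:,1]+.023)<.06)]
    if len(Q): print("square",np.percentile(Q[:,1],[1,50,99]),len(Q))
E
```

```text
w15 [(-0.0233, 0.0008), (-0.0381, 0.0008), (-0.0692, 0.0008), (-0.0218, 0.0009), (-0.1033, 0.001)]
square [-0.05479433 -0.02301984  0.00601438] 135
w16 [(-0.0931, 0.0008), (-0.0621, 0.0008), (-0.1217, 0.0009), (-0.0146, 0.0009), (-0.0955, 0.001)]
square [-0.06207355 -0.01729493  0.0069544 ] 108
t3 [(0.018, 0.0023), (-0.0651, 0.0023), (-0.0696, 0.0023), (-0.111, 0.0024), (-0.1409, 0.0024)]
square [-0.05103607 -0.02814639  0.01871805] 9
```

```bash
python3 -c "
from h import *
print(bot.sign_off())"
```

```text
the job is handed in; nothing more can be done
None
```

All four weights were pressed home, the rod was laid in both cradles and clamped between the centres by the tailstock (no gap measured at either shoulder), and the job has been handed in at about 43 s; no verdict came back.

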